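Feel for the free cell and store the bottle

TASK

Find the one empty cell of the sloped, flap-covered bottle crate by feel, pressing lightly on the flaps until one swings well down instead of stopping on a jar, and do this before you move the tall bottle. Then take the tall bottle that stands beside the crate, lower it gently past the flap into that empty cell until it stands on the cell's floor, cap outwards, and let go. Do not force a blocked flap, and leave everything else on the bench where it is.

Things in the scene. Friction and masses are not known exactly. Their poses are not given: they have to be found in the camera images.
- crate: Fixed grey crate, a row of 4 flap-covered cells along own y, leaning 25 deg towards the robot; three hold a hidden short jar, one is empty. Origin on the bench; own z up, own x level, away from the robot; the cells' axes point out of the mouths along (-0.423, 0, 0.906). In its tilted frame 92 x 318 mm, 108 high; walls 6 mm; cells 80 (uphill) x 72, 90 deep, pitch 78; each flap is level with the rim.
- cell0 (a point): Centre of the mouth of the leftmost (+y side) cell, on the top face of its closed flap, level with the rim, 158 mm above the bench (the crate's highest, uphill rim is 177 mm up).
- cell1 (a point): Centre of the mouth of the second from the left cell, on the top face of its closed flap, level with the rim, 158 mm above the bench (the crate's highest, uphill rim is 177 mm up).
- cell2 (a point): Centre of the mouth of the third from the left cell, on the top face of its closed flap, level with the rim, 158 mm above the bench (the crate's highest, uphill rim is 177 mm up).
- cell3 (a point): Centre of the mouth of the rightmost (-y side) cell, on the top face of its closed flap, level with the rim, 158 mm above the bench (the crate's highest, uphill rim is 177 mm up).
- floor0 (a point): Centre of the floor of the leftmost (+y side) cell, 90 mm below point cell0 along the cell's axis. The floor is a cushioned pad that yields under more than 4 N, by at most 8 mm (1 N per mm).
- floor1 (a point): Centre of the floor of the second from the left cell, 90 mm below point cell1 along the cell's axis. The floor is a cushioned pad that yields under more than 4 N, by at most 8 mm (1 N per mm).
- floor2 (a point): Centre of the floor of the third from the left cell, 90 mm below point cell2 along the cell's axis. The floor is a cushioned pad that yields under more than 4 N, by at most 8 mm (1 N per mm).
- floor3 (a point): Centre of the floor of the rightmost (-y side) cell, 90 mm below point cell3 along the cell's axis. The floor is a cushioned pad that yields under more than 4 N, by at most 8 mm (1 N per mm).
- flap0 (a joint): White flap, 76 (uphill) x 68 x 4 mm, over the leftmost (+y side) cell: 0 closed, up to 1.5 rad pushed down into the cell. Hinged along its uphill edge (away from the robot), 40 mm from the mouth's centre. A weak spring closes it: under 1 N at the centre opens an empty cell. Over a jar (top 6 mm below it) it stops at about 0.1 rad, 3 to 4 mm down at the centre, yielding under more pressure to 0.25 rad at most.
- flap1 (a joint): White flap, 76 (uphill) x 68 x 4 mm, over the second from the left cell: 0 closed, up to 1.5 rad pushed down into the cell. Hinged along its uphill edge (away from the robot), 40 mm from the mouth's centre. A weak spring closes it: under 1 N at the centre opens an empty cell. Over a jar (top 6 mm below it) it stops at about 0.1 rad, 3 to 4 mm down at the centre, yielding under more pressure to 0.25 rad at most.
- flap2 (a joint): White flap, 76 (uphill) x 68 x 4 mm, over the third from the left cell: 0 closed, up to 1.5 rad pushed down into the cell. Hinged along its uphill edge (away from the robot), 40 mm from the mouth's centre. A weak spring closes it: under 1 N at the centre opens an empty cell. Over a jar (top 6 mm below it) it stops at about 0.1 rad, 3 to 4 mm down at the centre, yielding under more pressure to 0.25 rad at most.
- flap3 (a joint): White flap, 76 (uphill) x 68 x 4 mm, over the rightmost (-y side) cell: 0 closed, up to 1.5 rad pushed down into the cell. Hinged along its uphill edge (away from the robot), 40 mm from the mouth's centre. A weak spring closes it: under 1 N at the centre opens an empty cell. Over a jar (top 6 mm below it) it stops at about 0.1 rad, 3 to 4 mm down at the centre, yielding under more pressure to 0.25 rad at most.
- bottle_mid (a point): Tall white bottle, grey cap, 0.2 to 0.35 kg, upright, right of the crate, 150 mm tall. Body 58 mm diameter up to 78 mm, its foot narrowing to 42 over the lowest 12 mm, shoulder to 94 mm, round cap 40 mm diameter from 94 to 150 mm: hold it by the cap. This point: on the axis, 75 mm above the underside; own z points to the cap. In a cell, 60 mm of it stick out, the flap resting against it.
- bottle_foot (a point): Centre of the tall bottle's underside.
- short_jar_mid (a point): Bystander: a short jar of the stored kind, same white plastic and grey cap, 60 mm diameter, 80 mm tall, no neck, standing on the bench to the right of the crate. This point is at its centre, 40 mm up. Not to be moved.
- beaker: Bystander: white round ceramic cup, 70 mm diameter, 90 mm tall, left of the crate. Origin at its underside. Not to be moved.
- scoop: Bystander: steel lab spoon with black handle lying flat in front of the crate, roughly along y, about 200 mm long. Origin at its underside. Not to be moved.
- wash: Bystander: white plastic bottle with paper label, 64 mm diameter, 150 mm tall, to the left of the crate, not the bottle to be stored. Origin at its underside. Not to be moved.
Things that resemble listed ones, but are neither listed nor needed, are in the scene too. What is shaped like the part that bears bottle_mid but green is not meant.

How it is judged (in metres and radians):
On the way, in this order (a step that is already met when the one before it is completed fails the run):
1. the flap of the empty cell has been pressed well down (past 0.33 rad), the tall bottle still standing where it was (value of joint any of flap0, flap1, flap2, flap3 above 0.33 rad and distance of bottle_mid from where it was at the start of the episode below 0.02 m), for 0.05 s.
2. the tall bottle is lifted off the bench (height (world z) of bottle_foot above 0.04 m), for 0.1 s.
At the end, for the whole second after the job is handed in: The tall bottle stands in the empty cell, foot first, the centre of its underside within 22 mm of the centre of that cell's floor, and stays there released ((distance between bottle_foot and floor0 below 0.022 m or distance between bottle_foot and floor1 below 0.022 m or distance between bottle_foot and floor2 below 0.022 m or distance between bottle_foot and floor3 below 0.022 m)); the robot touches nothing.
It fails at once if the crate or its flaps pressed by the fingers, or by the bottle, with more than 45 N (contact force between crate and the fingers above 45 N or contact force between crate and bottle above 45 N).
It fails at once if a bystander moved by more than 30 mm (distance of any of beaker, scoop, wash, short_jar_mid from where it was at the start of the episode above 0.03 m).
It also fails if it takes over 61 s, if anything falls off the work surface, if the arm or the gripper's body presses on something with over 40 N, if the wrist force passes 120 N, or if a joint passes its speed limit or range.

ROBOT

A 6-joint arm with a two-finger parallel gripper is mounted at the origin on the work surface. World frame = base frame: x ahead of the robot, y to its left, z up, the work surface at z = 0. Lengths are in m, angles in degrees, forces in N, time in s.
With the tool pointing down it reaches from about 0.35 to 0.875 m from the base axis. Payload 4.2 kg.
Tool frame: the origin (TCP) lies on the centre line of the jaws, within the pads' length; the fingertips stand 19 mm ahead of it and the grasp point (between the pads) is the TCP; x points along the fingers, y is the direction in which the jaws open and shut, and the axes are right-handed (so a half turn about x gives the same grasp; the last joint's range is limited). The gripper opens to 87 mm and grips with 3 to 60 N. Pads are 19 mm wide; open, the fingers measure 117 mm over their backs; the gripper's body (75 mm by 190 mm) begins 51 mm behind the grasp point.
Start: joints at [-48.724, 22.042, 0.453, 0, -68.411, -14.817], TCP at [0.278, -0.56, 0.242] pointing down, gripper open.
Joint ranges: [-179.83, 179.83], [-69.29, 118.12], [-61.27, 80.66], [-181.25, 117.63], [-171.15, -9.14], [-177.46, 177.46]. Speed limits (degrees/s): [159.86, 159.86, 180, 180, 180, 180].

INTERFACE

Orientations are given as a 3x3 rotation matrix whose columns are the frame's x, y, z axes.
In Python, from station import * gives the robot as it stands.
- The arm moves only by the shell command python3 -m creep 'ROWS'. ROWS is JSON, a list of rows, each a list of 5 numbers: the opening, from 0 (shut) to 1 (fully open), then the shift along the world's x, y, z in mm, then the turn about the world's z in rad. In form: [[jaw, x, y, z, turn], ...]. A call has exactly 8 rows; each row is the pose to reach, as a shift and turn from the pose measured when the call began; what a row does not reach only later rows make up. A row lasts 1/10 s, in which the tool goes at most 50 mm and 8.59 degrees, less where a joint would pass 70% of its speed; a pose out of reach is approached as far as the arm can. A call with a gripper value outside its range is refused whole. The fingers move at their own pace and stop on an object; the grip force is fixed at half the most. Time passes only in rows, so rows that repeat a pose let the fingers close, or fill a call up. It gives the time, the measured TCP pose, the force and the opening at its end, in the units of the state.
- sense(): the state, without advancing time (a new reading comes with each control period).
- capture(name): name is "scene" or "top" or "wrist"; returns a dict with "image" (400x640x3 uint8, blue, green, red), "z_map" (400x640 float32, m along the optical axis (not along the pixel's ray), 0 where there is no reading), "mtx" (3x3 intrinsics, pixels), "k1" (the pictures are not rectified: a ray, as slopes to the right and down, at radius r is drawn at 1 + k1 r^2 times it, then the intrinsics apply), "eye" and "attitude" of the camera in the world. Camera axes: x right, y up, looking along -z (the intrinsics and any distortion apply to the point x, -y, -z); pixel columns grow to the right and rows downward; lengths in m; the calibration is good to about 2 mm. A picture is of the moment at which its call begins.
- finish_job(): hands the job in, once; it reports no verdict.
Trained networks look in a picture, given as the dict that the camera call returned (one of the last four; its "shot" number tells which), for a name from the list of things; names that differ only in an ending like _2 or _b are one class to them, and where a whole thing is asked for, a point or a joint stands for the part that bears it (a point fixed in the world has none). Each returns a list of dicts, best first, with "confidence" (0 to 1); they miss things now and then, are a little off and sometimes report something else, mostly with a low value. They report only what shows in the picture. A call takes as long as a camera call. They do not tell look-alikes from the thing itself.
- look_for(picture, thing): "box" ([left, top, right, bottom] in pixels, round what is visible of it).
- mark_of(picture, thing): "centre" ([column, row] in pixels: a listed point, or the origin of a listed thing).
The state is a dict: "time_s": time; "joints": joint angles; "joint_velocities": joint speeds; "effort": joint torques, N m; "tcp_pos": TCP position; "ee_rot": TCP orientation; "wrist_force": force on the tool from outside, world axes, zero at the start; "moment": the same for the moment, N m; "gripper_width": opening from 0.0 (shut) to 1.0 (fully open).
Only numpy, scipy, OpenCV 4.12 (cv2) and the standard library are available. Lean on these libraries where they do the work, as an engineer would, in place of code of your own. Each camera call takes 0.05 s, during which the arm holds its last target.

## Working session

There is one attempt and no reset: what is moved stays moved. The work goes in short steps, Python scripts to look and compute and a shell command to move; the robot and the scene stay as the last step left them, time stands still between calls to the robot, and variables do not carry over. Pictures are saved under pics/ and viewed, and the job is handed in when it is done.

```bash
ls; mkdir -p pics; cat > h.py <<'E'
from station import *
import numpy as np, cv2
def world(p,u,v,z=None):
    m=p["mtx"];k=p["k1"]
    xd=(u-m[0][2])/m[0][0]; yd=(v-m[1][2])/m[1][1]
    x,y=xd,yd
    for _ in range(20):
        s=1+k*(x*x+y*y); x,y=xd/s,yd/s
    ray=np.array(p["attitude"])@np.array([x,-y,-1.0]); e=np.array(p["eye"])
    if z is not None: return e+ray*(z-e[2])/ray[2]
    # depth
    w=np.array(p["z_map"])[int(round(v))-1:int(round(v))+2,int(round(u))-1:int(round(u))+2]
    w=w[w>0]
    return e+ray*np.median(w) if len(w) else None
def project(p,X):
    m=np.array(p["mtx"]);c=np.array(p["attitude"]).T@(np.array(X)-np.array(p["eye"]))
    x,y=c[0]/-c[2],-c[1]/-c[2]; s=1+p["k1"]*(x*x+y*y)
    return m[0][0]*x*s+m[0][2],m[1][1]*y*s+m[1][2]
E
python3 - <<'E'
from h import *
for n in ("scene","top"):
    p=capture(n); cv2.imwrite(f"pics/{n}0.png",p["image"])
    print(n,p["eye"],p["k1"])
    for t in ("crate","cell0","cell1","cell2","cell3","bottle_mid","bottle_foot","short_jar_mid","beaker","scoop","wash"):
        r=mark_of(p,t)
        for d in r[:3]:
            u,v=d["centre"]; print(t,round(d["confidence"],2),np.round(d["centre"]),np.round(world(p,u,v),3) if world(p,u,v) is not None else None)
s=sense();print(s["time_s"],s["tcp_pos"],s["ee_rot"],s["wrist_force"])
E
```

```text
pics
scene [0.93876322 0.62459035 1.04659311] -0.05567906901409472
crate 0.81 [302. 238.] [0.663 0.146 0.128]
cell0 0.9 [330. 239.] [0.613 0.206 0.162]
cell0 0.77 [320. 215.] [0.59  0.125 0.156]
cell0 0.7 [358. 206.] [0.409 0.087 0.014]
cell1 0.9 [330. 239.] [0.613 0.206 0.162]
cell1 0.77 [320. 215.] [0.59  0.125 0.156]
cell1 0.7 [358. 206.] [0.409 0.087 0.014]
cell2 0.9 [330. 239.] [0.613 0.206 0.162]
cell2 0.77 [320. 215.] [0.59  0.125 0.156]
cell2 0.7 [358. 206.] [0.409 0.087 0.014]
cell3 0.9 [330. 239.] [0.613 0.206 0.162]
cell3 0.77 [320. 215.] [0.59  0.125 0.156]
cell3 0.7 [358. 206.] [0.409 0.087 0.014]
bottle_mid 0.97 [254. 174.] [ 0.656 -0.158  0.097]
bottle_mid 0.78 [268. 104.] [ 0.448 -0.428  0.104]
bottle_mid 0.64 [252. 151.] [ 0.608 -0.261  0.09 ]
bottle_foot 0.94 [256. 187.] [ 0.658 -0.152  0.041]
bottle_foot 0.94 [273. 123.] [ 0.447 -0.409  0.023]
bottle_foot 0.92 [256. 163.] [ 0.641 -0.157  0.144]
short_jar_mid 0.83 [289. 149.] [ 0.488 -0.216  0.067]
beaker 0.7 [420. 288.] [0.474 0.429 0.087]
scoop 0.62 [356. 204.] [0.412 0.078 0.022]
wash 0.67 [380. 341.] [0.65  0.47
[... 797 characters left out ...]
[437. 208.] [ 0.533 -0.359  0.152]
bottle_foot 0.88 [406. 191.] [ 0.592 -0.269  0.098]
bottle_foot 0.65 [446. 237.] [ 0.438 -0.409  0.083]
bottle_foot 0.63 [430. 209.] [ 0.533 -0.352  0.09 ]
short_jar_mid 0.68 [399. 222.] [ 0.488 -0.247  0.08 ]
beaker 0.56 [212. 234.] [0.444 0.39  0.078]
beaker 0.46 [337. 185.] [ 0.602 -0.033  0.174]
scoop 0.72 [303. 245.] [0.408 0.081 0.014]
scoop 0.56 [406. 189.] [ 0.597 -0.265  0.115]
wash 0.89 [198. 185.] [0.608 0.44  0.095]
1.2 [ 0.27847497 -0.55952361  0.241539  ] [[-1.89667731e-05 -4.45550440e-01  8.95256837e-01]
 [-1.93500095e-05  8.95256837e-01  4.45550440e-01]
 [-1.00000000e+00 -8.87257417e-06 -2.56015386e-05]] [ 0.22108191 -0.25962514  0.59113891]
```

View pics/scene0.png

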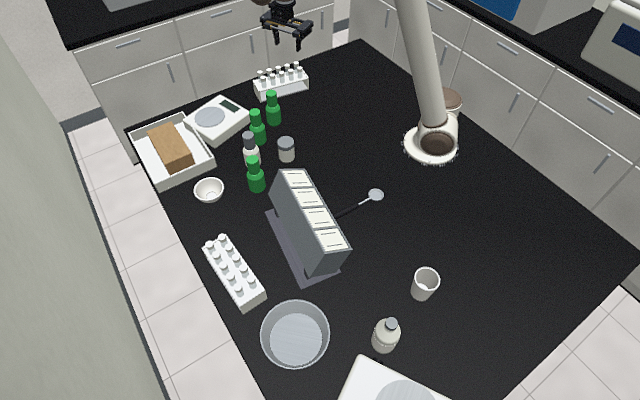

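View pics/top0.png

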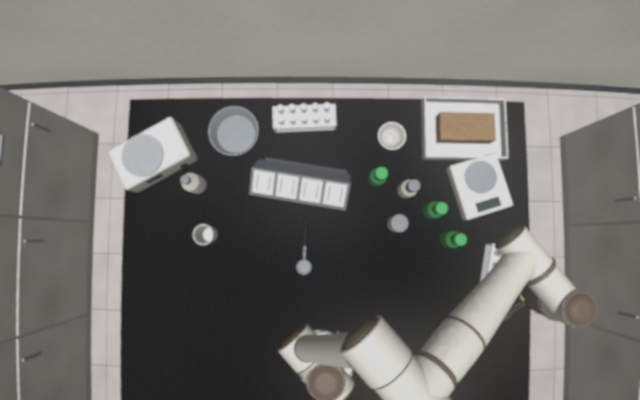

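```bash
cat > cl.py <<'E'
from h import *
def cloud(p,box):
    l,t,r,b=box; m=np.array(p["mtx"])
    uu,vv=np.meshgrid(np.arange(l,r),np.arange(t,b)); z=np.array(p["z_map"])[t:b,l:r]
    xd=(uu-m[0,2])/m[0,0]; yd=(vv-m[1,2])/m[1,1]; x,y=xd.copy(),yd.copy()
    for _ in range(20):
        s=1+p["k1"]*(x*x+y*y); x,y=xd/s,yd/s
    c=np.stack([x*z,-y*z,-z],-1)
    W=c@np.array(p["attitude"]).T+np.array(p["eye"])
    return W,z>0,uu,vv
E
python3 - <<'E'
from cl import *
p=capture("top"); q=capture("scene")
np.save("top.npy",np.array([p,q],dtype=object),allow_pickle=True)
for pp,box in ((p,(240,150,360,215)),(q,(260,155,360,285))):
    W,ok,uu,vv=cloud(pp,box)
    g=pp["image"][box[1]:box[3],box[0]:box[2]].min(-1)
    P=W[ok&(g>150)&(W[...,2]>.12)]
    print(len(P),P.min(0),P.max(0))
    # plane
    for _ in range(5):
        c=np.median(P,0) if _==0 else P.mean(0)
        n=np.linalg.svd(P-c)[2][2]; n*=np.sign(n[2]); d=(P-c)@n; P=P[abs(d)<max(.004,.01-.002*_)]
    print("n",n,"tilt",np.degrees(np.arccos(n[2])),"c",P.mean(0),"yaw",np.degrees(np.arctan2(-n[1],-n[0])))
    r=cv2.minAreaRect((P[:,:2]*1000).astype(np.float32)); print(r)
# bottle tops
for box,name in (((396,175,424,202),"bottle"),):
    W,ok,uu,vv=cloud(p,box); P=W[ok]
    T=P[(P[:,2]>.135)&(P[:,2]<.16)]; print(name,len(T),T.mean(0),T.min(0),T.max(0))
W,ok,uu,vv=cloud(p,(360,160,480,255)); P=W[ok&(W[...,2]>.03)]
for z in np.arange(.04,.18,.02):
    S=P[(P[:,2]>z)&(P[:,2]<z+.02)]; print(round(z,2),len(S))
E
python3 - <<'E'
import cv2
a=cv2.imread('pics/top0.png')[150:270,240:480]; cv2.imwrite('pics/topc.png',cv2.resize(a,None,fx=3.3,fy=3.3,interpolation=2))
a=cv2.imread('pics/scene0.png')[80:230,200:370]; cv2.imwrite('pics/scc.png',cv2.resize(a,None,fx=4,fy=4,interpolation=2))
E
```

```text
2142 [ 0.53422072 -0.06694786  0.12089708] [0.65102639 0.24627375 0.18232769]
n [-0.42291817  0.06690076  0.90369492] tilt 25.351919328569537 c [0.59350682 0.08951331 0.1604122 ] yaw -8.989043985471703
((592.7056884765625, 90.85367584228516), (306.1653137207031, 73.86335754394531), 81.01848602294922)
1876 [ 0.53072076 -0.06725669  0.13554092] [0.65236484 0.25312502 0.18026305]
n [-0.42133094  0.06496118  0.90457741] tilt 25.23357317771125 c [0.59475863 0.10349536 0.16025115] yaw -8.764896640620316
((589.8832397460938, 93.65786743164062), (313.5615539550781, 81.04243469238281), 81.06959533691406)
bottle 129 [ 0.60541656 -0.28139803  0.15005828] [ 0.58720422 -0.30072838  0.13535162] [ 0.62364575 -0.26190515  0.15751992]
0.04 1028
0.06 637
0.08 480
0.1 67
0.12 74
0.14 485
0.16 1
```

View pics/topc.png

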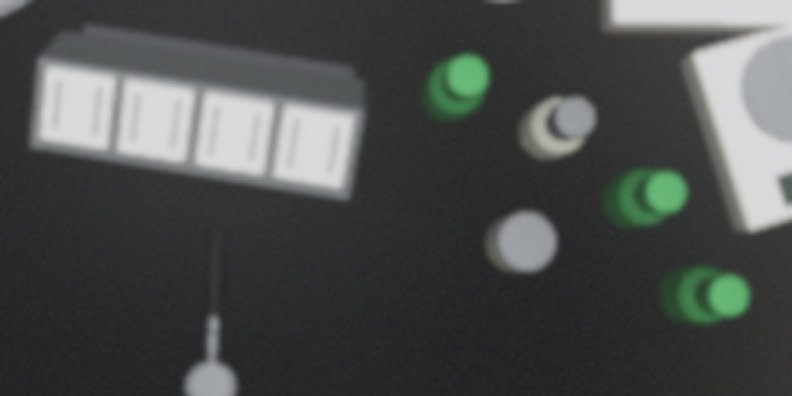

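View pics/scc.png

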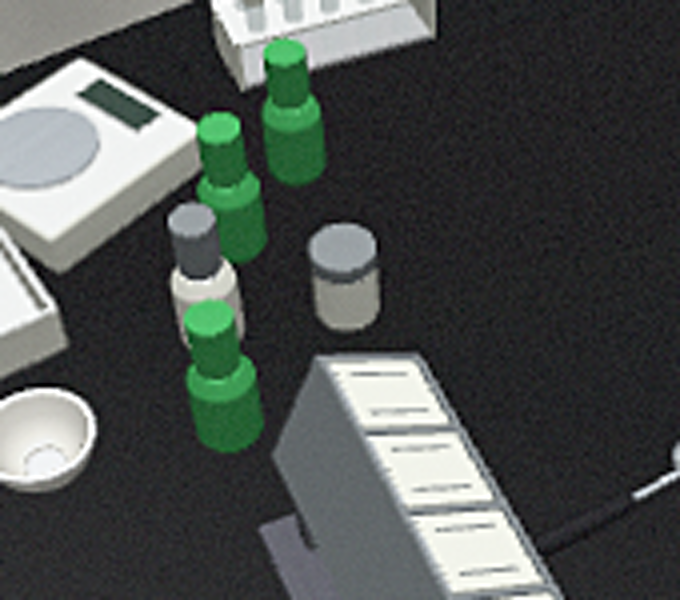

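```bash
python3 -m creep '[[1,10,20,30,-0.1],[0.5,30,65,35,-0.25],[0,55,110,35,-0.4],[0,80,155,35,-0.5],[0,105,200,35,-0.62],[0,130,245,35,-0.62],[0,150,290,35,-0.62],[0,175,335,35,-0.62]]'
```

```text
time_s: 2.1
tcp_pos: [0.4479, -0.2337, 0.277]
ee_rot: [[0.001, 0.158, 0.988], [-0.0, 0.988, -0.158], [-1.0, -0.0, 0.001]]
wrist_force: [1.6, -0.7, 0.0]
gripper_width: 0.446
```

```bash
python3 -m creep '[[0,20,40,0,0],[0,40,80,0,0],[0,62,120,0,0],[0,85,165,-10,0],[0,111,213,-30,0],[0,111,213,-55,0],[0,111,213,-80,0],[0,111,213,-80,0]]'; python3 - <<'E'
from h import *
p=capture("scene"); cv2.imwrite("pics/s1.png",cv2.resize(p["image"][120:300,220:400],None,fx=3.3,fy=3.3))
p=capture("wrist"); cv2.imwrite("pics/w1.png",p["image"]); s=sense(); print(s["tcp_pos"],s["wrist_force"],s["gripper_width"])
E
```

```text
time_s: 2.9
tcp_pos: [0.5567, -0.0203, 0.1932]
ee_rot: [[-0.007, 0.157, 0.988], [-0.001, 0.988, -0.157], [-1.0, -0.002, -0.007]]
wrist_force: [-0.7, -0.1, 0.9]
gripper_width: 0.005
[ 0.55917735 -0.02093402  0.19749023] [ 0.11753323 -0.20615826  1.20465317] 0.0008009969940176221
```

View pics/s1.png

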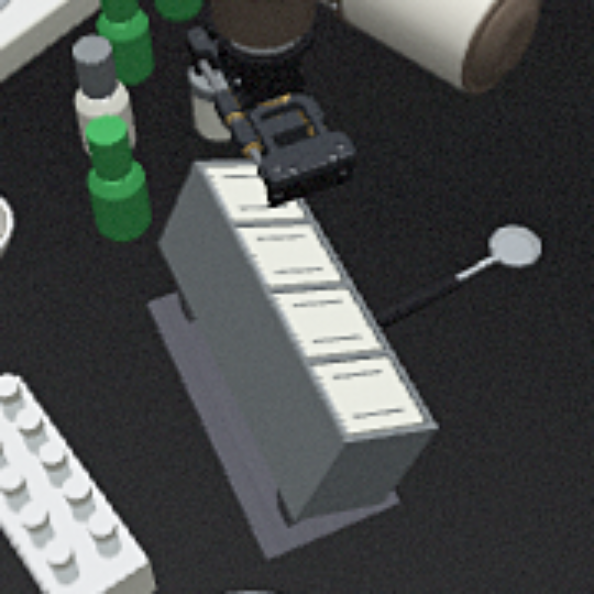

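View pics/w1.png

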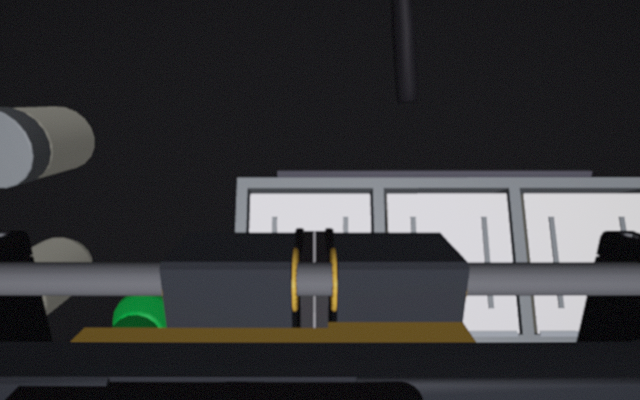

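```bash
python3 -m creep '[[0,0,0,-8,0],[0,0,0,-15,0],[0,0,0,-19,0],[0,0,0,-21,0],[0,0,0,-23,0],[0,0,0,-25,0],[0,0,0,-26,0],[0,0,0,-26,0]]'
```

```text
time_s: 3.8
tcp_pos: [0.5592, -0.0209, 0.1714]
ee_rot: [[0.001, 0.157, 0.988], [-0.001, 0.988, -0.157], [-1.0, -0.001, 0.001]]
wrist_force: [0.7, 0.3, 0.7]
gripper_width: 0.003
```

```bash
python3 -m creep '[[0,0,0,-1,0],[0,0,0,-2,0],[0,0,0,-3,0],[0,0,0,-4,0],[0,0,0,-4,0],[0,0,0,-4,0],[0,0,0,-4,0],[0,0,0,-4,0]]'
```

```text
time_s: 4.6
tcp_pos: [0.5591, -0.0209, 0.1674]
ee_rot: [[0.001, 0.157, 0.988], [-0.001, 0.988, -0.157], [-1.0, -0.001, 0.001]]
wrist_force: [0.5, 0.0, -0.9]
gripper_width: 0.005
```

```bash
python3 -m creep '[[0,0,0,-1,0],[0,0,0,-2,0],[0,0,0,-3,0],[0,0,0,-3,0],[0,0,0,-3,0],[0,0,0,-3,0],[0,0,0,-3,0],[0,0,0,-3,0]]';  python3 - <<'E'
from h import *
p=capture("scene"); cv2.imwrite("pics/s2.png",cv2.resize(p["image"][150:240,255:345],None,fx=6.5,fy=6.5,interpolation=2))
E
```

```text
time_s: 5.4
tcp_pos: [0.5591, -0.0209, 0.1644]
ee_rot: [[0.001, 0.157, 0.988], [-0.001, 0.988, -0.157], [-1.0, -0.001, 0.001]]
wrist_force: [-0.9, -0.2, 0.3]
gripper_width: 0.008
```

View pics/s2.png

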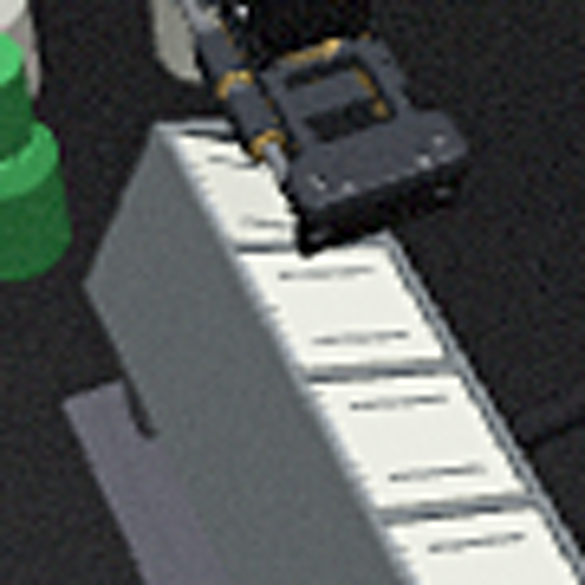

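```bash
python3 -m creep '[[0,0,0,-1,0],[0,0,0,-2,0],[0,0,0,-3,0],[0,0,0,-4,0],[0,0,0,-5,0],[0,0,0,-5,0],[0,0,0,-5,0],[0,0,0,-5,0]]';  python3 - <<'E'
from h import *
p=capture("scene"); cv2.imwrite("pics/s3.png",cv2.resize(p["image"][150:240,255:345],None,fx=6.5,fy=6.5,interpolation=2))
print(sense()["wrist_force"],sense()["moment"])
E
```

```text
time_s: 6.25
tcp_pos: [0.559, -0.0209, 0.1594]
ee_rot: [[0.0, 0.157, 0.988], [-0.001, 0.988, -0.157], [-1.0, -0.001, 0.001]]
wrist_force: [-0.1, -0.4, -0.5]
gripper_width: 0.008
[-0.8935291   0.63048045 -0.34236742] [-0.03230149  0.01234437 -0.0529276 ]
```

View pics/s3.png

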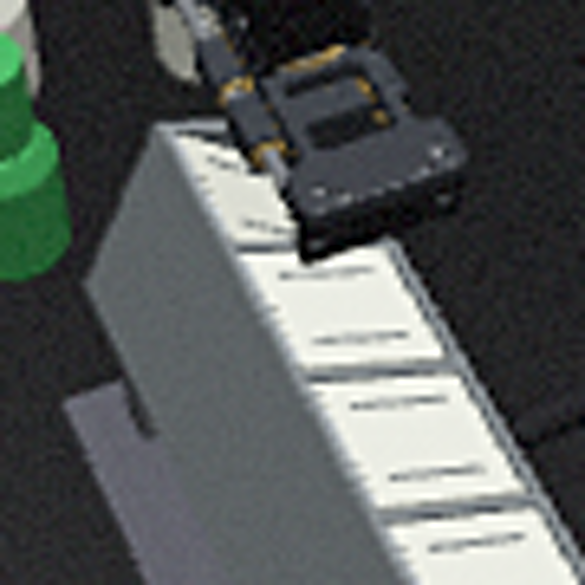

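```bash
python3 -m creep '[[0,0,0,-2,0],[0,0,0,-4,0],[0,0,0,-6,0],[0,0,0,-8,0],[0,0,0,-10,0],[0,0,0,-12,0],[0,0,0,-14,0],[0,0,0,-14,0]]';  python3 - <<'E'
from h import *
p=capture("scene"); cv2.imwrite("pics/s4.png",cv2.resize(p["image"][150:240,255:345],None,fx=6.5,fy=6.5,interpolation=2))
print(sense()["wrist_force"],sense()["moment"])
E
```

```text
time_s: 7.1
tcp_pos: [0.5587, -0.021, 0.145]
ee_rot: [[-0.0, 0.157, 0.988], [-0.001, 0.988, -0.157], [-1.0, -0.001, -0.0]]
wrist_force: [-0.8, -0.6, 0.1]
gripper_width: 0.008
[-0.16161948  0.47032723 -0.23720723] [ 0.03017064  0.07104803 -0.0237926 ]
```

View pics/s4.png

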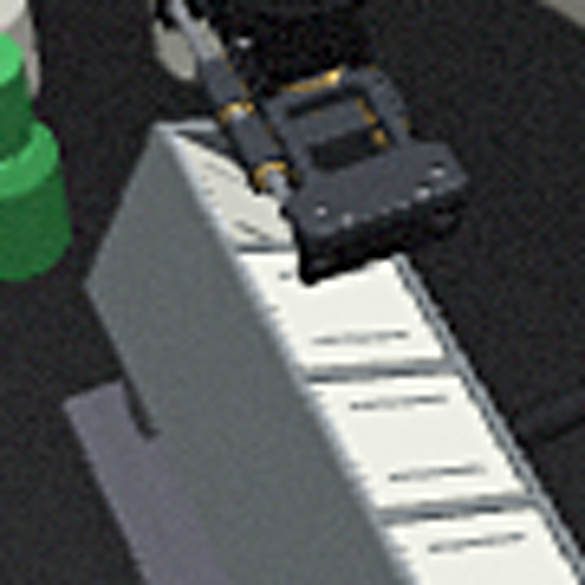

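```bash
python3 -m creep '[[0,0,0,-3,0],[0,0,0,-6,0],[0,0,0,-9,0],[0,0,0,-9,0],[0,0,0,-9,0],[0,0,0,0,0],[0,0,0,30,0],[0,0,0,60,0]]';  python3 - <<'E'
from h import *
p=capture("top"); cv2.imwrite("pics/t5.png",cv2.resize(p["image"][150:270,330:480],None,fx=5,fy=5,interpolation=2))
print(sense()["wrist_force"],sense()["tcp_pos"])
E
```

```text
time_s: 7.95
tcp_pos: [0.5587, -0.0211, 0.2063]
ee_rot: [[-0.001, 0.157, 0.988], [-0.002, 0.988, -0.157], [-1.0, -0.002, -0.001]]
wrist_force: [0.9, 0.1, -0.2]
gripper_width: 0.005
[1.04118615 0.7138042  3.96773409] [ 0.56196271 -0.02102216  0.21269034]
```

View pics/t5.png

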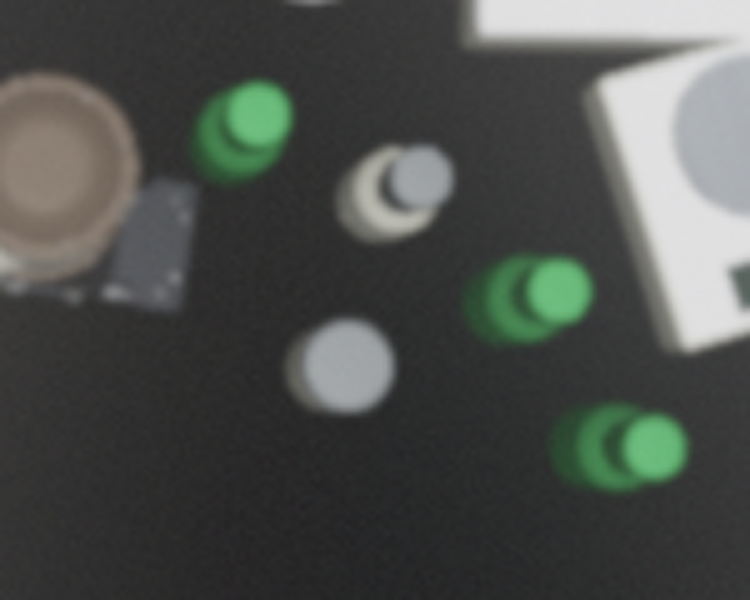

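```bash
python3 - <<'E'
from h import *
p,q=np.load("top.npy",allow_pickle=True)
for n,u,v,z in (("bottle",414.2-.4,185.4-.4,.15),("A",381.6,172.8,.15),("B",441.4,208,.15),("jar",399.3,222.8,.08)):
    print(n,world(p,u,v,z))
print("bottle scene", world(q,200+193/4-.4,80+220/4-.4,.15))
E
```

```text
bottle [ 0.60696242 -0.28339824  0.15      ]
A [ 0.64584701 -0.17843419  0.15      ]
B [ 0.53278511 -0.37323224  0.15      ]
jar [ 0.48614038 -0.2488544   0.08      ]
bottle scene [ 0.60544641 -0.2794424   0.15      ]
```

```bash
python3 -m creep '[[0,0,-10,40,0],[0,8,-50,45,0],[0.3,16,-95,45,0],[1,24,-140,45,0],[1,32,-185,45,0],[1,40,-230,45,0],[1,44,-260,40,0],[1,44,-260,30,0]]';  python3 - <<'E'
from h import *
p=capture("wrist"); cv2.imwrite("pics/w6.png",p["image"])
s=sense();print(s["wrist_force"],s["tcp_pos"],s["gripper_width"])
print(project(p,[.606,-.2815,.15]))
for d in mark_of(p,"bottle_mid")[:3]: print(d)
E
```

```text
time_s: 8.8
tcp_pos: [0.6063, -0.285, 0.2432]
ee_rot: [[0.013, 0.16, 0.987], [-0.003, 0.987, -0.16], [-1.0, -0.001, 0.013]]
wrist_force: [-0.5, 0.5, -0.8]
gripper_width: 0.47
[-1.52710713  1.04053839 -1.74489852] [ 0.60513055 -0.28254945  0.24041084] 0.5070465694931987
(np.float64(319.57870342332177), np.float64(202.6743646822241))
{'centre': [198.8, 108.3], 'confidence': 0.9}
{'centre': [315.7, 171.3], 'confidence': 0.75}
{'centre': [437.8, 200.7], 'confidence': 0.67}
```

View pics/w6.png

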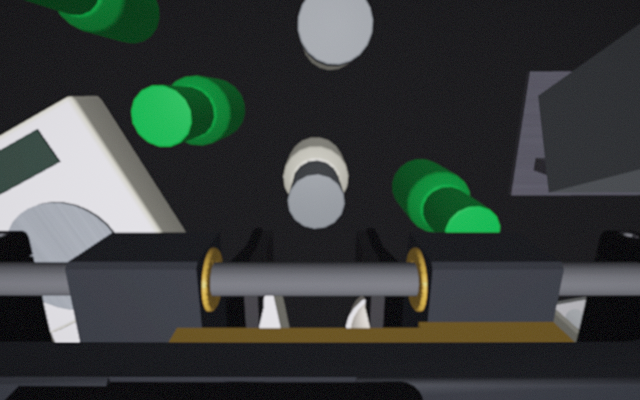

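```bash
python3 -m creep '[[1,0,-1,0,0],[1,0,-1,0,0],[1,0,-1,-10,0],[1,0,-1,-25,0],[1,0,-1,-40,0],[1,0,-1,-55,0],[1,0,-1,-70,0],[1,0,-1,-85,0]]'; python3 -m creep '[[1,0,0,-14,0],[1,0,0,-27,0],[1,0,0,-30,0],[1,0,0,-30,0],[0,0,0,-30,0],[0,0,0,-30,0],[0,0,0,-30,0],[0,0,0,-30,0]]'; python3 -c "
from station import *
s=sense();print(s['tcp_pos'],s['gripper_width'],s['wrist_force'])"
```

```text
time_s: 9.7
tcp_pos: [0.605, -0.2814, 0.1552]
ee_rot: [[0.008, 0.156, 0.988], [0.0, 0.988, -0.156], [-1.0, 0.002, 0.008]]
wrist_force: [0.8, 0.3, 0.4]
gripper_width: 0.996
time_s: 10.5
tcp_pos: [0.6052, -0.2815, 0.1257]
ee_rot: [[0.009, 0.156, 0.988], [0.0, 0.988, -0.156], [-1.0, 0.002, 0.009]]
wrist_force: [-0.5, -0.5, -0.1]
gripper_width: 0.719
[ 0.60515886 -0.28151795  0.12568212] 0.7193439483009884 [-0.45121748 -0.48148076 -0.07863897]
```

```bash
python3 -m creep '[[0,0,0,0,0],[0,0,0,0,0],[0,0,0,0,0],[0,0,0,0,0],[0,0,0,0,0],[0,0,0,0,0],[0,0,0,5,0],[0,0,0,10,0]]'; python3 -c "
from station import *
s=sense();print(s['tcp_pos'],s['gripper_width'],s['wrist_force'])"
```

```text
time_s: 11.3
tcp_pos: [0.6043, -0.2812, 0.1348]
ee_rot: [[0.006, 0.157, 0.988], [0.001, 0.988, -0.157], [-1.0, 0.002, 0.006]]
wrist_force: [-0.4, -0.0, -3.5]
gripper_width: 0.453
[ 0.60433337 -0.28119542  0.13476125] 0.45250767275469467 [-0.37119223 -0.02424432 -3.47633559]
```

```bash
python3 -m creep '[[0,0,0,20,0],[0,0,0,45,0],[0,0,0,75,0],[0,0,0,105,0],[0,0,0,135,0],[0,0,0,165,0],[0,0,0,195,0],[0,0,0,215,0]]'; python3 -m creep '[[0,0,10,5,0],[0,-4,40,5,0],[0,-9,75,5,0],[0,-13,110,5,0],[0,-17,145,5,0],[0,-22,180,5,0],[0,-26,215,5,0],[0,-29,240,5,0]]'; python3 - <<'E'
from cl import *
p=capture("scene"); cv2.imwrite("pics/s7.png",cv2.resize(p["image"][60:240,220:400],None,fx=3.3,fy=3.3,interpolation=2))
s=sense();print(s['tcp_pos'],s['gripper_width'],s['wrist_force'])
E
```

```text
time_s: 12.1
tcp_pos: [0.6044, -0.2812, 0.3523]
ee_rot: [[0.009, 0.157, 0.988], [0.001, 0.988, -0.157], [-1.0, 0.002, 0.008]]
wrist_force: [0.2, 0.2, -2.7]
gripper_width: 0.454
time_s: 12.9
tcp_pos: [0.574, -0.0385, 0.356]
ee_rot: [[0.006, 0.155, 0.988], [0.002, 0.988, -0.155], [-1.0, 0.002, 0.006]]
wrist_force: [-0.0, 0.5, -4.6]
gripper_width: 0.452
[ 0.57381597 -0.03587141  0.35594788] 0.4519983926663233 [-0.41950418  0.32610607 -4.97867944]
```

View pics/s7.png

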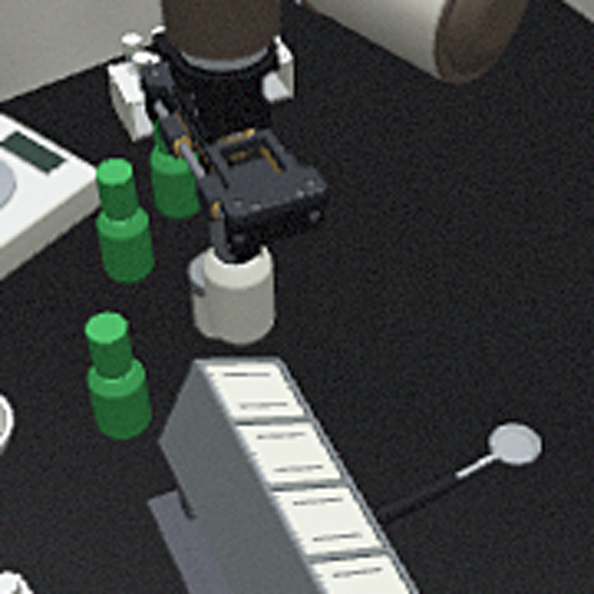

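```bash
python3 -m creep '[[0,0,5,-10,0],[0,0,12,-20,0],[0,0,12,-30,0],[0,0,12,-40,0],[0,0,12,-48,0],[0,0,12,-52,0],[0,0,12,-52,0],[0,0,12,-52,0]]'; python3 - <<'E'
from cl import *
p=capture("scene"); cv2.imwrite("pics/s8.png",cv2.resize(p["image"][100:220,240:360],None,fx=5,fy=5,interpolation=2))
s=sense();print(s['tcp_pos'],s['gripper_width'],s['wrist_force'])
W,ok,uu,vv=cloud(p,(240,100,360,220))
# bottle body points
g=p["image"][100:220,240:360].min(-1)
for z in (.19,.205,.22,.235,.25):
    P=W[ok&(abs(W[...,2]-z)<.008)&(W[...,1]<.04)&(W[...,1]>-.08)&(g>90)]
    if len(P): print(z,len(P),P.min(0),P.max(0))
p=capture("wrist"); cv2.imwrite("pics/w8.png",p["image"])
E
```

```text
time_s: 13.75
tcp_pos: [0.5741, -0.0242, 0.3043]
ee_rot: [[0.007, 0.153, 0.988], [0.003, 0.988, -0.153], [-1.0, 0.004, 0.006]]
wrist_force: [0.7, -0.1, -3.6]
gripper_width: 0.455
[ 0.57416027 -0.02410663  0.30451852] 0.4517174654009147 [ 0.54635945  0.5619995  -3.25240399]
0.19 28 [ 0.55859271 -0.02781079  0.18622985] [0.60294419 0.00599363 0.19796235]
0.205 70 [ 0.55746119 -0.03736763  0.19786339] [0.60329753 0.00782392 0.2128385 ]
0.22 75 [ 0.55632817 -0.03266389  0.21213296] [0.6029767  0.00816571 0.22797078]
0.235 72 [ 0.55690098 -0.03075551  0.22738908] [0.60386112 0.00698516 0.24296368]
0.25 90 [ 0.54812311 -0.03822642  0.24208449] [0.60386112 0.00834308 0.2579806 ]
```

View pics/s8.png

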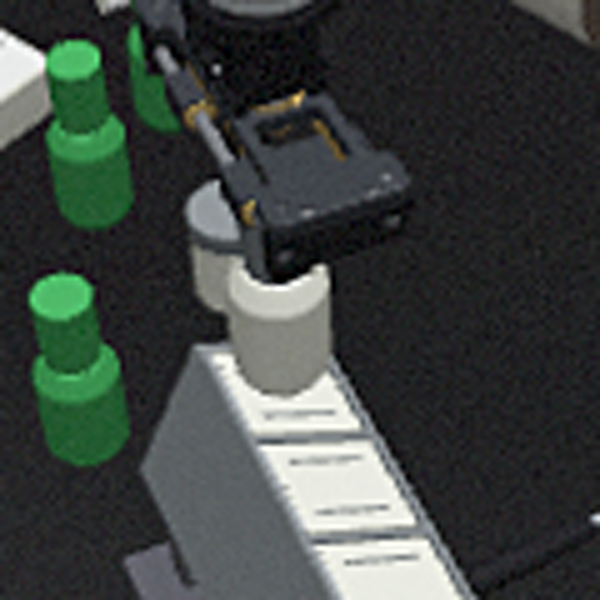

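View pics/w8.png

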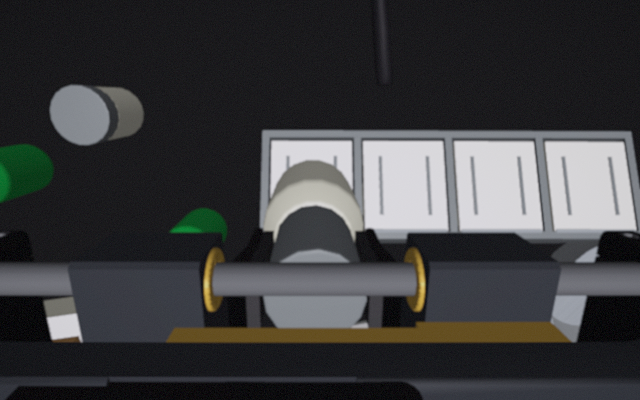

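```bash
python3 -m creep '[[0,0,0,-7,0],[0,0,0,-14,0],[0,0,0,-21,0],[0,0,0,-28,0],[0,0,0,-35,0],[0,0,0,-42,0],[0,0,0,-48,0],[0,0,0,-52,0]]';  python3 - <<'E'
from cl import *
p=capture("scene"); cv2.imwrite("pics/s9.png",cv2.resize(p["image"][100:220,240:360],None,fx=5,fy=5,interpolation=2))
s=sense();print(s['tcp_pos'],s['gripper_width'],s['wrist_force'],s['moment'])
E
```

```text
time_s: 14.65
tcp_pos: [0.5739, -0.024, 0.2516]
ee_rot: [[0.007, 0.153, 0.988], [0.004, 0.988, -0.153], [-1.0, 0.005, 0.006]]
wrist_force: [0.4, 0.5, -2.9]
gripper_width: 0.455
[ 0.57369253 -0.0240127   0.25113276] 0.4534292256124142 [-1.28726169 -0.78990667 -3.7173017 ] [ 0.00492045  0.184805   -0.00323468]
```

View pics/s9.png

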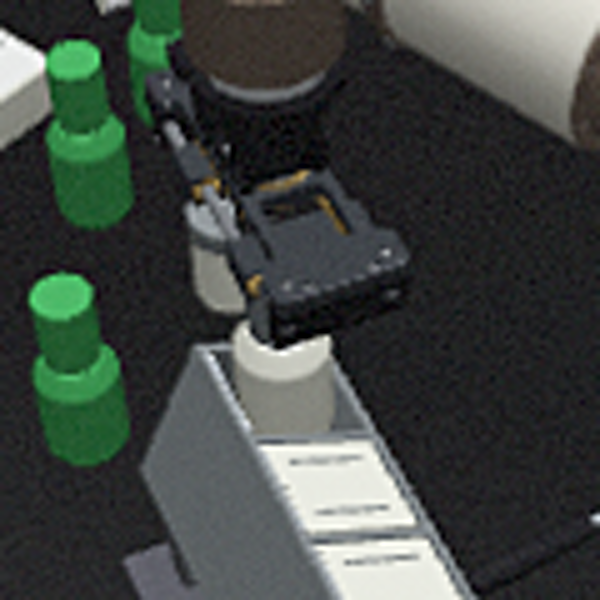

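```bash
python3 -m creep '[[0,0,0,-3,0],[0,0,0,-6,0],[0,0,0,-9,0],[0,0,0,-12,0],[0,-1,0,-15,0],[0,-2,0,-17,0],[0,-2,0,-19,0],[0,-2,0,-19,0]]';  python3 - <<'E'
from cl import *
p=capture("scene"); cv2.imwrite("pics/s10.png",cv2.resize(p["image"][100:220,240:360],None,fx=5,fy=5,interpolation=2))
s=sense();print(s['tcp_pos'],s['gripper_width'],s['wrist_force'],s['moment'])
E
```

```text
time_s: 15.5
tcp_pos: [0.5727, -0.024, 0.2328]
ee_rot: [[0.009, 0.153, 0.988], [0.004, 0.988, -0.153], [-1.0, 0.005, 0.008]]
wrist_force: [1.6, -0.5, -1.4]
gripper_width: 0.453
[ 0.57263981 -0.02398102  0.23281105] 0.4526461385498649 [ 1.35676358  0.00962066 -1.73861501] [-0.21486094 -0.77765546  0.0278845 ]
```

```bash
python3 -m creep '[[0,-1,0,-3,0],[0,-2,0,-6,0],[0,-3,0,-9,0],[0,-4,1,-11,0],[0,-5,1,-13,0],[0,-5,1,-15,0],[0,-6,1,-17,0],[0,-6,1,-17,0]]';  python3 - <<'E'
from cl import *
p=capture("scene"); cv2.imwrite("pics/s11.png",cv2.resize(p["image"][100:220,240:360],None,fx=5,fy=5,interpolation=2))
s=sense();print(s['tcp_pos'],s['gripper_width'],s['wrist_force'],s['moment'])
E
```

```text
time_s: 16.35
tcp_pos: [0.5688, -0.0229, 0.2174]
ee_rot: [[0.015, 0.152, 0.988], [0.004, 0.988, -0.152], [-1.0, 0.006, 0.014]]
wrist_force: [4.8, -1.7, 2.4]
gripper_width: 0.452
[ 0.56884622 -0.02295026  0.21737302] 0.4471397016820192 [ 4.94282934 -1.04660293  3.12123004] [-0.4951431  -1.95999898 -0.04642481]
```

View pics/s11.png

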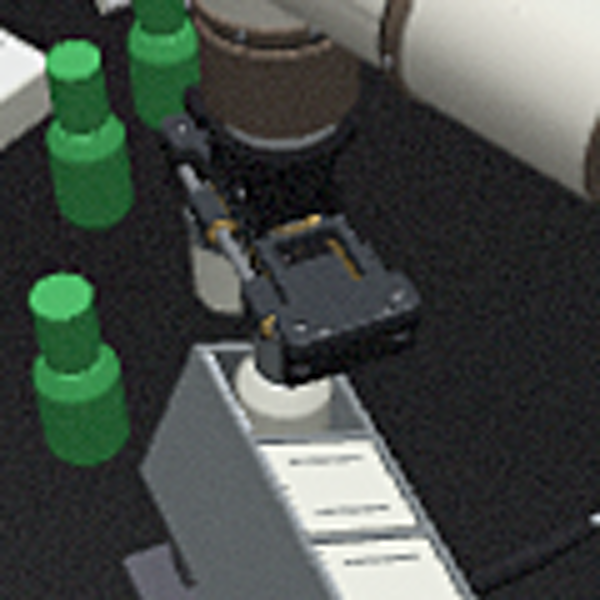

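```bash
python3 -m creep '[[0,-1,0,-2,0],[0,-2,0,-4,0],[0,-3,0,-6,0],[0,-4,1,-8,0],[0,-5,1,-10,0],[0,-6,1,-12,0],[0,-6,1,-12,0],[0,-6,1,-12,0]]';  python3 - <<'E'
from cl import *
p=capture("scene"); cv2.imwrite("pics/s12.png",cv2.resize(p["image"][100:220,240:360],None,fx=5,fy=5,interpolation=2))
s=sense();print(s['tcp_pos'],s['gripper_width'],s['wrist_force'],s['moment'])
E
```

```text
time_s: 17.2
tcp_pos: [0.5629, -0.0218, 0.2053]
ee_rot: [[0.015, 0.152, 0.988], [0.004, 0.988, -0.152], [-1.0, 0.006, 0.015]]
wrist_force: [5.6, -0.2, 3.9]
gripper_width: 0.449
[ 0.56291342 -0.02178023  0.20526482] 0.4504130004374107 [ 4.38711198 -0.85064836  2.07164076] [-0.15816658 -1.87573174 -0.00440611]
```

View pics/s12.png

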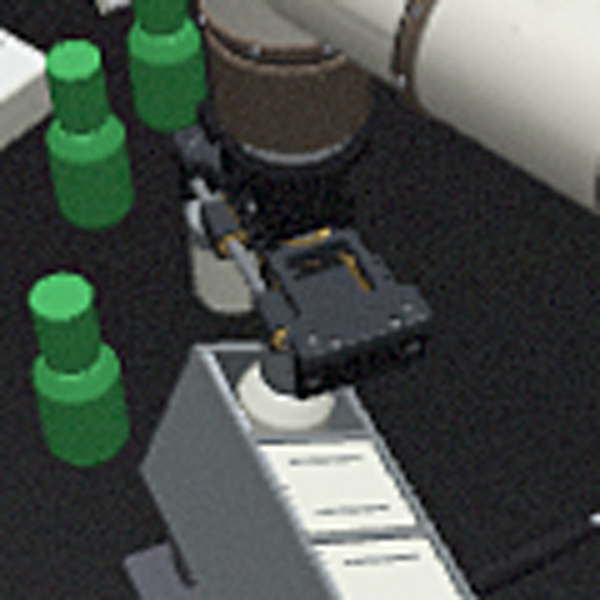

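```bash
python3 -m creep '[[0,-1,0,-2,0],[0,-2,0,-4,0],[0,-4,1,-6,0],[0,-5,1,-8,0],[0,-7,1,-10,0],[0,-9,1,-12,0],[0,-9,1,-12,0],[0,-9,1,-12,0]]';  python3 - <<'E'
from cl import *
p=capture("scene"); cv2.imwrite("pics/s13.png",cv2.resize(p["image"][100:220,240:360],None,fx=5,fy=5,interpolation=2))
s=sense();print(s['tcp_pos'],s['gripper_width'],s['wrist_force'],s['moment'])
p=capture("wrist"); cv2.imwrite("pics/w13.png",p["image"])
E
```

```text
time_s: 18.05
tcp_pos: [0.5531, -0.0207, 0.1925]
ee_rot: [[0.013, 0.153, 0.988], [0.004, 0.988, -0.153], [-1.0, 0.006, 0.012]]
wrist_force: [2.7, -0.2, 0.9]
gripper_width: 0.446
[ 0.55316748 -0.02070205  0.192542  ] 0.4495935632811869 [ 3.02238254 -0.46355645  0.18115543] [-0.13478808 -1.41626513  0.0116729 ]
```

View pics/s13.png

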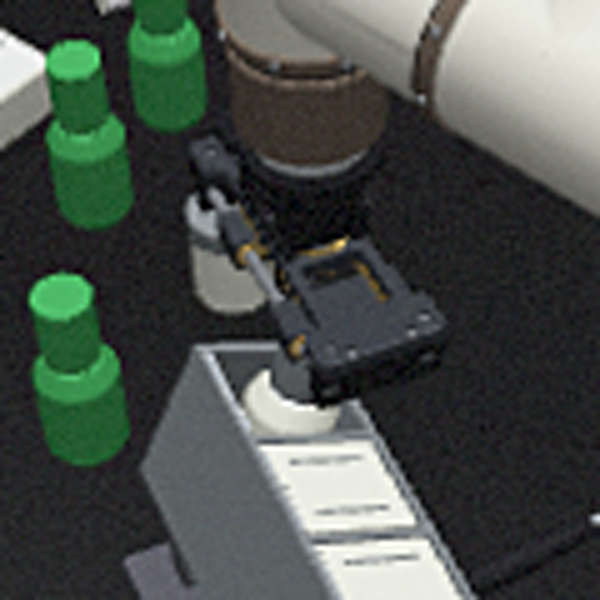

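View pics/w13.png

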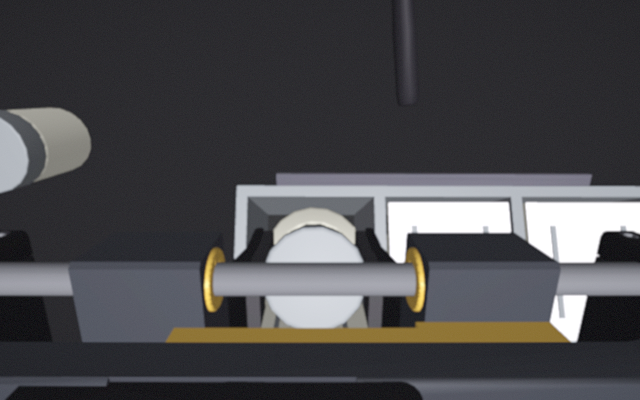

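```bash
python3 -m creep '[[0,-1,0,-1,0],[0,-1,0,-2,0],[0,-2,0,-3,0],[0,-3,0,-4,0],[0,-4,0,-5,0],[0,-4,0,-5,0],[0,-4,0,-5,0],[0,-4,0,-5,0]]';  python3 - <<'E'
from cl import *
s=sense();print(s['tcp_pos'],s['gripper_width'],s['wrist_force'],s['moment'])
E
```

```text
time_s: 18.95
tcp_pos: [0.5491, -0.0207, 0.1877]
ee_rot: [[0.013, 0.153, 0.988], [0.004, 0.988, -0.153], [-1.0, 0.006, 0.012]]
wrist_force: [2.7, -0.2, 4.6]
gripper_width: 0.451
[ 0.54910802 -0.0207189   0.18768083] 0.4513545770704539 [ 2.67336663 -0.23519281  4.58489349] [-0.00699428 -1.26356542  0.00807161]
```

```bash
python3 -m creep '[[0,-1,0,-1,0],[0,-1,0,-2,0],[0,-1,0,-2,0],[0,-1,0,-2,0],[0,-1,0,-2,0],[0,-1,0,-2,0],[0,-1,0,-2,0],[0,-1,0,-2,0]]';  python3 - <<'E'
from cl import *
s=sense();print(s['tcp_pos'],s['gripper_width'],s['wrist_force'],s['moment'])
E
```

```text
time_s: 19.75
tcp_pos: [0.5487, -0.0207, 0.1867]
ee_rot: [[0.015, 0.152, 0.988], [0.004, 0.988, -0.152], [-1.0, 0.006, 0.014]]
wrist_force: [2.0, -0.6, 7.5]
gripper_width: 0.448
[ 0.54865756 -0.02067831  0.18671524] 0.4478630068707199 [ 1.96897656 -0.57828992  7.47691635] [ 0.00276287 -1.1964682  -0.00306165]
```

```bash
python3 -m creep '[[0.6,0,0,1,0],[0.7,0,0,2,0],[0.9,0,0,2,0],[1,0,0,2,0],[1,0,0,2,0],[1,0,0,2,0],[1,0,0,2,0],[1,0,0,2,0]]';  python3 - <<'E'
from cl import *
p=capture("scene"); cv2.imwrite("pics/s14.png",cv2.resize(p["image"][100:220,240:360],None,fx=5,fy=5,interpolation=2))
s=sense();print(s['tcp_pos'],s['gripper_width'],s['wrist_force'],s['moment'])
p=capture("wrist"); cv2.imwrite("pics/w14.png",p["image"])
E
```

```text
time_s: 20.55
tcp_pos: [0.5486, -0.0207, 0.1887]
ee_rot: [[0.015, 0.152, 0.988], [0.004, 0.988, -0.152], [-1.0, 0.006, 0.014]]
wrist_force: [-0.4, 0.6, -0.1]
gripper_width: 0.982
[ 0.54859267 -0.02070025  0.18870672] 0.9909640542780351 [-0.28713494  0.06668038 -0.97400397] [-0.04550841 -0.02605279  0.01355797]
```

View pics/s14.png

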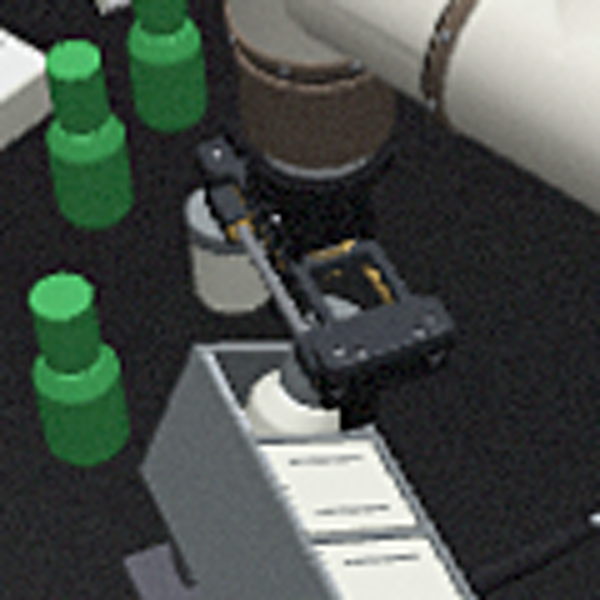

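View pics/w14.png

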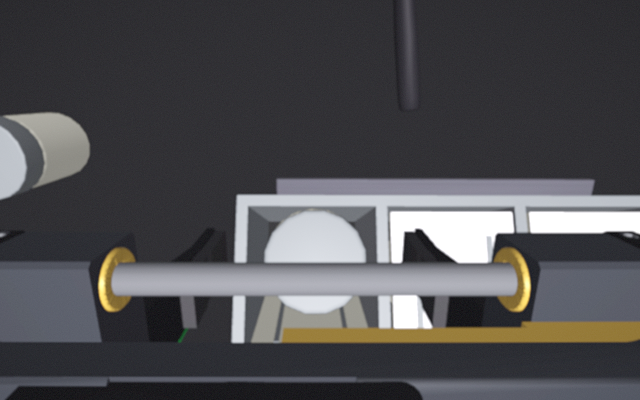

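Released, and the bottle leans with its cap at (315,262) in the wrist view, inside the cell. The fingers are clear of the cap, so I'll rise straight up and check.

```bash
python3 -m creep '[[1,0,0,5,0],[1,0,0,15,0],[1,0,0,35,0],[1,0,0,65,0],[1,-20,0,95,0],[1,-50,0,115,0],[1,-90,-20,125,0],[1,-130,-50,125,0]]'; python3 -m creep '[[1,-30,-40,0,0],[1,-50,-80,0,0],[1,-60,-120,0,0],[1,-70,-160,0,0],[1,-80,-200,0,0],[1,-80,-210,0,0],[1,-80,-210,0,0],[1,-80,-210,0,0]]'; python3 - <<'E'
from cl import *
p=capture("scene"); cv2.imwrite("pics/s15.png",cv2.resize(p["image"][100:300,220:400],None,fx=3,fy=3,interpolation=2))
t=capture("top"); cv2.imwrite("pics/t15.png",t["image"])
for pp in (p,t):
  for th in ("bottle_foot","bottle_mid","short_jar_mid"):
    for d in mark_of(pp,th)[:4]: print(th,d["confidence"],d["centre"],world(pp,*d["centre"]))
ax=np.array([-.423*.988,.423*.155,.906]); c=np.array([.574,-.0236,.158]); f=c-.09*ax
f2=f+np.array([-.0100*.988,.0100*.155,-.0046])
for pp in (p,t): print("expected cap top",project(pp,f+.15*ax),project(pp,f2+.15*ax))
for pp,b in ((p,(255,140,345,235)),(t,(315,165,365,215))):
    W,ok,_,_=cloud(pp,b); P=W[ok&(W[...,2]>.18)]; print(len(P),P.mean(0),P.min(0),P.max(0), "exp cap range", f2+.1*ax,f2+.15*ax)
    T=P[P[:,2]>.19]; n=np.linalg.svd(T-T.mean(0))
E
```

```text
time_s: 21.45
tcp_pos: [0.4184, -0.0705, 0.3164]
ee_rot: [[0.02, 0.149, 0.989], [0.004, 0.989, -0.15], [-1.0, 0.007, 0.019]]
wrist_force: [-0.5, -1.4, 0.4]
gripper_width: 0.999
time_s: 22.25
tcp_pos: [0.3385, -0.2802, 0.3167]
ee_rot: [[0.02, 0.15, 0.989], [0.005, 0.989, -0.15], [-1.0, 0.008, 0.02]]
wrist_force: [-0.8, -0.3, -0.0]
gripper_width: 0.999
bottle_foot 0.79 [256.2, 185.0] [ 0.65707323 -0.14992553  0.05198002]
bottle_foot 0.71 [276.0, 120.3] [ 0.43488567 -0.40540748  0.03513337]
bottle_foot 0.56 [256.1, 143.3] [ 0.55351944 -0.35069424  0.02117484]
bottle_mid 0.97 [255.2, 175.9] [ 0.65244091 -0.1557028   0.0898889 ]
bottle_mid 0.79 [259.4, 126.8] [ 0.53033329 -0.35099712  0.09167994]
bottle_mid 0.69 [299.8, 183.0] [ 0.57540474 -0.00276535  0.15733835]
bottle_mid 0.63 [271.5, 105.6] [ 0.44067369 -0.41879556  0.10104095]
short_jar_mid 0.92 [285.5, 145.7] [ 0.49687575 -0.22483171  0.08268605]
short_jar_mid 0.53 [356.6, 206.7] [0.41366229 0.08378297 0.01177645]
bottle_foot 0.87 [447.3, 241.2] [ 0.42458791 -0.41283973  0.08231312]
bottle_foot 0.84 [332.7, 189.0] [ 0.5907759  -0.01
[... 507 characters left out ...]
expected cap top (np.float64(303.81140048701724), np.float64(163.35572890624252)) (np.float64(306.9843309809718), np.float64(163.34722392168652))
expected cap top (np.float64(333.22544919444846), np.float64(200.43674293173123)) (np.float64(332.6548519198891), np.float64(203.7556424885728))
222 [ 0.55167336 -0.0082135   0.19997153] [ 0.51998697 -0.03711303  0.18001795] [0.64417174 0.17724193 0.21760875] exp cap range [ 0.55994076 -0.02139435  0.16246   ] [ 0.53904456 -0.0181161   0.20776   ]
187 [ 0.55134008 -0.01880403  0.20327251] [ 0.52010667 -0.06075921  0.18004004] [0.62231338 0.0342248  0.22008206] exp cap range [ 0.55994076 -0.02139435  0.16246   ] [ 0.53904456 -0.0181161   0.20776   ]
```

View pics/s15.png

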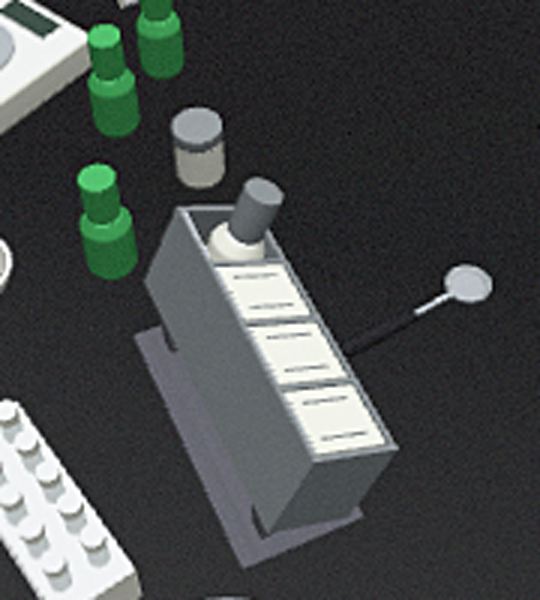

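View pics/t15.png

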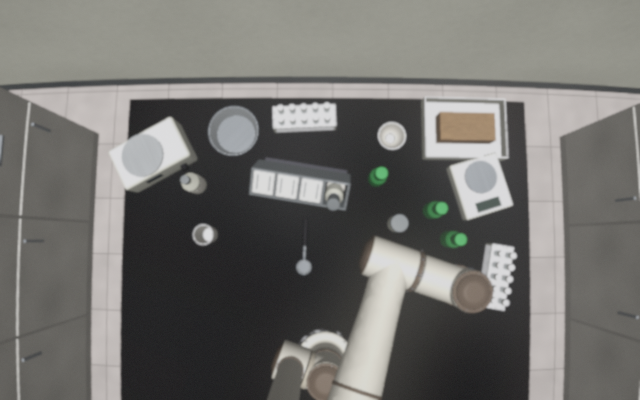

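```bash
python3 - <<'E'
from cl import *
from scipy.optimize import least_squares
p=capture("scene");t=capture("top")
np.save("e.npy",np.array([p,t],dtype=object),allow_pickle=True)
a=cv2.resize(p["image"][150:190,285:325],None,fx=10,fy=10,interpolation=2);b=cv2.resize(t["image"][175:215,315:355],None,fx=10,fy=10,interpolation=2)
cv2.imwrite("pics/z.png",np.hstack([a,b]))
# fit cylinder r=20 to cap points of both clouds
for pp,bx in ((p,(285,150,325,190)),(t,(315,175,355,215))):
    W,ok,_,_=cloud(pp,bx); g=pp["image"][bx[1]:bx[3],bx[0]:bx[2]].min(-1)
    P=W[ok&(W[...,2]>.165)&(W[...,2]<.23)]
    P=P[(abs(P[:,0]-.548)<.035)&(abs(P[:,1]+.02)<.03)]
    def res(v,P):
        c=np.array([v[0],v[1],.19]);a=np.array([v[2],v[3],1]);a/=np.linalg.norm(a)
        d=P-c; s=d@a; r=np.linalg.norm(d-s[:,None]*a,axis=1)
        side=abs(r-.020); top=abs(s-v[4]); return np.minimum(side,top)
    r=least_squares(res,[.548,-.02,-.46,.07,.02],args=(P,),loss="soft_l1",f_scale=.002)
    v=r.x;a=np.array([v[2],v[3],1]);n=np.linalg.norm(a);a/=n
    top=np.array([v[0],v[1],.19])+a*v[4]; foot=top-.15*a
    print(len(P),"tilt",np.degrees(np.arccos(a[2])),"top",top,"foot",foot,"rms",np.sqrt(np.mean(r.fun**2)))
ax=np.array([-.423*.988,.423*.155,.906]);print("floor3",np.array([.574,-.0236,.158])-.09*ax)
E
```

```text
273 tilt 24.679853342453704 top [ 0.5360179  -0.01738152  0.20821729] foot [ 0.59820645 -0.02482256  0.07191903] rms 0.0013043548479574239
190 tilt 25.934946623952392 top [ 0.53664418 -0.01833818  0.20827315] foot [ 0.60084754 -0.03181495  0.07337947] rms 0.0015200517071660242
floor3 [ 0.61161316 -0.02950085  0.07646   ]
```

View pics/z.png

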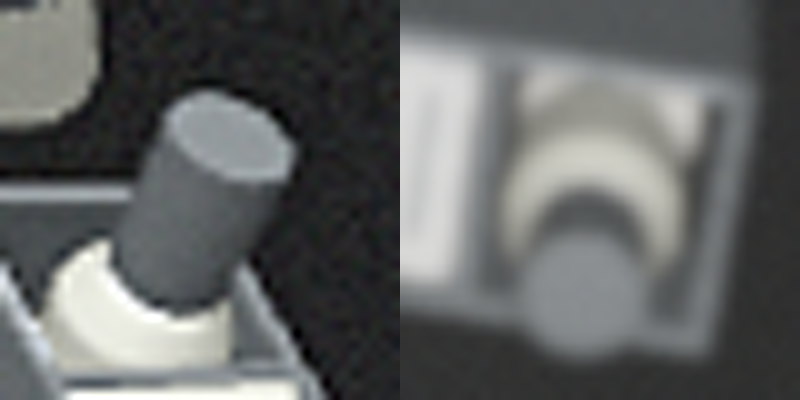

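```bash
python3 -c "
from station import *
print(finish_job()); print(sense()['time_s'])"
```

```text
the job is handed in; nothing more can be done
None
the job is handed in; nothing more can be done
```

The tall bottle is standing in the empty cell, cap outwards, and I handed the job in at about 22.5 s on the clock. The hand-in gives no verdict, so this rests on my own checks.

**Finding the cell:** I pressed with closed fingers on the rightmost flap (cell3) first. It swung well down with no force above the roughly 1 N sensor noise. I estimate 0.4 rad or more from the fingertip depth and the picture. I pressed no other flap, and the bottle had not been moved yet.

**Placing the bottle:** I took it by the cap and lowered it upright into cell3. The crate's downhill wall turned it to the cell's tilt while it was in the grip. It then came to rest on the pad with about 11 N on the wrist, and I let go.

**Last checks:**
- **Tilt:** A fit to the cap gave 24.7 deg from one camera and 25.9 deg from the other; 25 deg is right.
- **Foot position:** The underside came out about 11 to 14 mm from the floor centre, on the downhill side. The limit is 22 mm.
- **Bystanders:** By eye, everything else in the pictures is where it was. I measured only the short jar: it was within about 6 mm of its first position in the top view, and about 18 mm in the scene view, where the network's mark is less exact. Both are within the 30 mm limit.
- **Robot:** The gripper was clear and touching nothing.
- **Disagreement:** The trained network put its bottle marks on the green look-alikes with high confidence, so I relied on the pictures and depth maps for the tall bottle instead.

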